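Turn the carousel, draw a bottle out and hold it tipped for a base check

ROBOT

A 6-joint arm with a two-finger parallel gripper is mounted at the origin on the work surface. World frame = base frame: x ahead of the robot, y to its left, z up, the work surface at z = 0. Lengths are in mm, angles in degrees, forces in N, time in s.
With the tool pointing down it reaches from about 300 to 850 mm from the base axis. Payload 4.2 kg.
Tool frame: the origin (TCP) lies at the very end of the fingers, on their centre line; the grasp point (between the pads) lies 19 mm behind it; z points along the fingers, y is the direction in which the jaws open and shut (so a half turn about z gives the same grasp; the last joint's range is limited). The gripper opens to 91 mm and grips with 3 to 60 N. Pads are 32 mm wide; open, the fingers measure 118 mm over their backs; the gripper's body (76 mm by 178 mm) begins 60 mm behind the grasp point.
Start: joints at [-67.895, 18.312, 89.639, -0, 72.044, -1.146], TCP at [226.988, -528.318, 213.976] pointing down, gripper open.
Joint ranges: [-177.97, 177.97], [-48.28, 115.42], [12.27, 149.76], [-77.06, 257.06], [2.81, 150.46], [-146.56, 146.56]. Speed limits (degrees/s): [147.25, 147.25, 180, 180, 180, 180].

INTERFACE

Orientations are given as [roll, pitch, yaw] about the fixed x, y, z axes, in that order (R = Rz(yaw) Ry(pitch) Rx(roll)).
In Python, from workcell import telemetry, grab_frame, job gives the robot as it stands.
- The arm moves only by the tool drive_tool, never from a script. Its argument "moves" is a list of rows, each an object of numbers: "claw": the closure, from -1 (fully open) to 1 (shut); "dx", "dy", "dz": the shift along the tool's x, y, z in units of 20 mm (1.0 is 20 mm); "yaw": the turn about the tool's z in units of 0.15 rad (1.0 is 0.15 rad). In form: [{"claw": .., "dx": .., "dy": .., "dz": .., "yaw": ..}, ...]. A call has 1 to 5 rows; each row shifts and turns the pose as measured when the row begins, along the tool's axes as they then stand; what a row does not reach is not made up. A row lasts 1/8 s, in which the tool goes at most 62.5 mm and 10.7 degrees, less where a joint would pass 70% of its speed; a pose out of reach is approached as far as the arm can. A call with a number of a shift or a turn outside -1 to 1 is refused whole. A call with a gripper value outside its range is refused whole. The fingers move at their own pace and stop on an object; "grip_force" is the grip in N (left out, the last holds). Time passes only in rows, so rows that do not move let the fingers close. It gives the time, the measured TCP pose, the force and the opening at its end, in the units of the state.
- telemetry.state(): the state, without advancing time (a new reading comes with each control period).
- grab_frame(name): name is "side" or "top" or "wrist"; returns a dict with "color" (480x640x3 uint8, blue, green, red), "vertical_fov" (degrees; the focal length in pixels is half the picture's height over the tangent of half this angle, whatever the lens; pixels are square), "cx", "cy" (the principal point, pixels), "pose" (4x4, takes a point from camera to world coordinates). Camera axes: x right, y down, z forward; pixel columns grow to the right and rows downward; lengths in mm; the calibration is good to about 2 mm. A picture is of the moment at which its call begins. There is no depth.
- job.job_done(): hands the job in, once; it reports no verdict.
The state is a dict: "time_s": time; "qpos": joint angles; "qvel": joint speeds; "effort": joint torques, N m; "ee_pos": TCP position; "ee_rot": TCP orientation; "force": force on the tool from outside, world axes, zero at the start; "torque": the same for the moment, N m; "gripper_width": finger opening in mm.
Only numpy, scipy, OpenCV 4.12 (cv2) and the standard library are available. Lean on these libraries where they do the work, as an engineer would, in place of code of your own. Each camera call takes 0.05 s, during which the arm holds its last target.

TASK

Turn the carousel tray (it has an upright handle for that) until it clicks into its detent, with the small capped bottle in the open gap of the wire guard. Then draw the bottle out of its cup, tip it over to about 50 degrees from upright (cap still the higher end), and finish while still holding it like that, motionless in the air and clear above the wire guard. Leave the tray in its detent, the cans in their cups and the things on the counter where they are.

Things in the scene. Friction and masses are not known exactly. Their poses are not given: they have to be found in the camera images.
- tray: Round white tray of the carousel, 284 mm across, top 28 mm up, turning on the vertical spindle. Origin on the counter on the axis, z up; its own -x points at the bottle's cup. In the detent its axes match the stand's; it starts 1.75 to 2.5 rad clockwise (from above) of that, so turn it counter-clockwise, handle passing the gap. Moves with about 1 N at the handle, stays where left.
- detent (a point): Sprung ball of the stand at the tray's rim, opposite the gap, 157 mm from the spindle, 22 mm up; fixed with the stand. About 0.19 to 0.1 rad before the detent a bump on the rim rides over it (some 4 N at the handle); past that the ball draws the tray in and keeps it there. A bigger knob on the rim is the stop: just past the detent the tray can go no further.
- handle: The tray's upright handle: a plain round aluminium post 16 mm in diameter, 222 mm tall, rigid on the tray, 125 mm from the spindle. Origin on its axis at its foot, 28 mm above the counter; z up. It is 45 deg counter-clockwise (from above, about the spindle) of the bottle's cup. Its top 50 mm, best to grip or push, stand above everything else on the carousel.
- stand: Fixed stand. Origin on the counter on the tray's axis, z up; -x points at the middle of the guard's gap (within 20 deg of towards the robot). An 18 mm spindle carries a wire guard 195 mm up, just over the caps: an arc of 8 mm wire, 85 mm in radius about the spindle, with three spokes, missing for 65 deg either side of -x. Only in that gap can a bottle be lifted out.
- gap (a point): Point of the stand in the middle of the guard's gap, 85 mm from the spindle, 30 mm above the counter: where the underside of the bottle is when the tray is in its detent.
- cup_bottle (a point): Centre of the inner floor of the bottle's cup, 85 mm from the spindle, 30 mm above the counter; turns with the tray and coincides with the point gap when the tray is in its detent.
- bottle: Small capped amber bottle, paper band, 150 mm tall: body 46 mm across up to 112 mm, 14 mm shoulder, white cap 33 mm across, 24 mm high; 0.14-0.28 kg. Origin at the centre of its underside, z to the cap. Stands loosely in a grey cup (bore 51 mm, floor 30 mm and rim 73 mm above the counter) 85 mm from the spindle, under the guard at the start.
- can_a: Slim plain aluminium drink can, 45 mm in diameter, 120 mm tall, in the cup 90 degrees counter-clockwise of the bottle's. Origin at the centre of its underside. Stays in its cup.
- can_b: The same kind of can, in the cup 90 degrees clockwise of the bottle's. Origin at the centre of its underside. Stays in its cup.
- cup_a (a point): Centre of the inner floor of can_a's cup; it turns with the tray.
- cup_b (a point): Centre of the inner floor of can_b's cup; it turns with the tray.
- big_bottle: Bystander: green capped bottle 190 mm tall, 64 mm in diameter, standing on the counter to the robot's left. Origin at the centre of its underside.
- big_can: Bystander: plain aluminium can 115 mm tall, 66 mm in diameter, standing on the counter to the robot's right. Origin at the centre of its underside.

How it is judged (in metres and radians):
On the way, in this order (a step that is already met when the one before it is completed fails the run):
1. the tray rests in its detent with the bottle still in its cup, in the gap of the guard (horizontal distance between cup_bottle and gap below 0.005 m and distance between bottle and gap below 0.014 m), for 0.2 s.
2. the bottle is drawn out of its cup, held in the fingers (height (world z) of bottle above 0.085 m and contact force between bottle and the fingers above 1 N), for 0.1 s.
At the end, for the whole second after the job is handed in: Bottle held in the fingers, 38-62 deg from upright, cap higher, centre of underside over 205 mm up, at rest (<30 mm/s, <0.2 rad/s), touching neither stand nor tray; tray in its detent (cup within 6 mm of gap); cans within 14 mm of their cup floors; big bottle and big can moved under 30 mm (angle between bottle's own z axis and vertical between 0.66 and 1.08 rad and height (world z) of bottle above 0.205 m and contact force between bottle and the fingers above 1 N and contact force between bottle and stand below 0.1 N and contact force between bottle and tray below 0.1 N and linear speed of bottle below 0.03 m/s and angular speed of bottle below 0.2 rad/s and horizontal distance between cup_bottle and gap below 0.006 m and distance between can_a and cup_a below 0.014 m and distance between can_b and cup_b below 0.014 m and distance of each of big_bottle, big_can from where it was at the start of the episode below 0.03 m); the arm keeps its last pose, push and grip.
It also fails if it takes over 64 s, if anything falls off the work surface, if the arm or the gripper's body presses on something with over 40 N, if the wrist force passes 120 N, or if a joint passes its speed limit or range.

## Working session

There is one attempt and no reset: what is moved stays moved. The work goes in short steps, Python scripts to look and compute and a tool call to move; the robot and the scene stay as the last step left them, time stands still between calls to the robot, and variables do not carry over. Pictures are saved under pics/ and viewed, and the job is handed in when it is done.

Besides the shell and the picture viewer there is one more tool, called as name([rows], argument=value, ...), one row to a line, values as JSON. drive_tool: Moves the arm, as the interface text tells. Its arguments: {"type":"object","properties":{"moves":{"type":"array"},"grip_force":{"type":"number"}},"required":["moves"]}

```bash
ls; mkdir -p pics; python3 - <<'E'
from workcell import telemetry, grab_frame
import cv2,numpy as np
print(telemetry.state())
for n in ["side","top","wrist"]:
    f=grab_frame(n); cv2.imwrite(f"pics/a_{n}.png",f["color"]); print(n,f["vertical_fov"],f["cx"],f["cy"],np.round(f["pose"],3).tolist())
E
```

```text
pics
{'time_s': 0.0, 'qpos': array([-6.78961656e+01,  1.83524882e+01,  8.97081948e+01, -2.66352144e-03,
        7.20412820e+01, -1.14521109e+00]), 'qvel': array([-0.08640081,  0.01804231, -0.09828504, -0.11876819, -0.074603  ,
       -0.01437489]), 'effort': array([-1.40004140e-03, -4.12478507e+01, -2.31973082e+01,  7.22318399e-02,
        4.56927123e-02, -1.72741925e-04]), 'ee_pos': array([ 226.77207652, -527.84268664,  213.09965122]), 'ee_rot': array([-1.79898005e+02,  4.93871015e-04,  2.32498695e+01]), 'force': array([ 0.42960295, -0.35232449,  0.91125923]), 'torque': array([-0.08789571,  0.05616404, -0.00941296]), 'gripper_width': 91.5017284074805}
side 51.450976947763046 324.74923752794285 236.44771675117786 [[-0.899, -0.337, 0.28, 281.254], [-0.438, 0.665, -0.605, 763.322], [0.017, -0.666, -0.745, 994.376], [0.0, 0.0, 0.0, 1.0]]
top 57.95126979599381 323.466782167751 243.42947937008506 [[-0.019, -0.99, 0.138, 506.198], [-1.0, 0.021, 0.013, 4.689], [-0.016, -0.137, -0.99, 1002.25], [0.0, 0.0, 0.0, 1.0]]
wrist 66.56627716808873 318.6052580860191 236.38324355827186 [[0.395, -0.878, -0.27, 303.857], [-0.919, -0.378, -0.114, -494.073], [-0.002, 0.293, -0.956, 382.769], [0.0, 0.0, 0.0, 1.0]]
```

View pics/a_side.png

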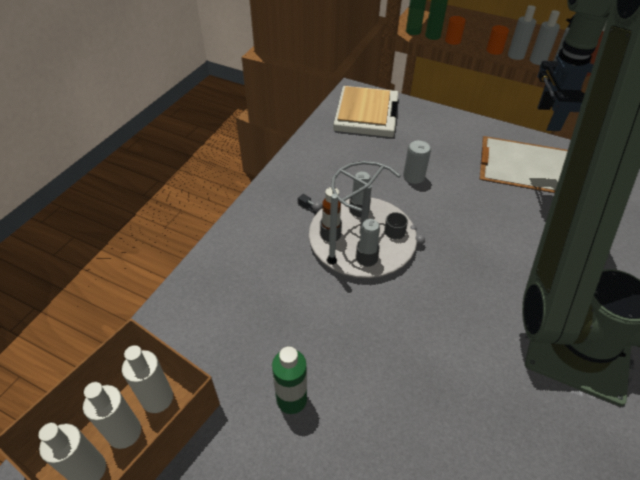

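View pics/a_top.png

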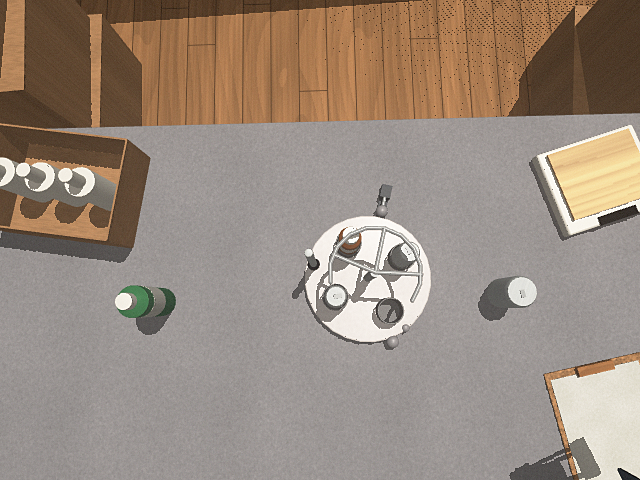

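```bash
cat > h.py <<'E'
import numpy as np,cv2
from workcell import telemetry, grab_frame
def ray(f,u,v):
    h=f["color"].shape[0]; fl=h/2/np.tan(np.radians(f["vertical_fov"])/2)
    P=np.array(f["pose"]); d=P[:3,:3]@np.array([(u-f["cx"])/fl,(v-f["cy"])/fl,1]); return P[:3,3],d
def onz(f,u,v,z):
    o,d=ray(f,u,v); return o+d*(z-o[2])/d[2]
def proj(f,p):
    h=f["color"].shape[0]; fl=h/2/np.tan(np.radians(f["vertical_fov"])/2)
    P=np.array(f["pose"]); c=P[:3,:3].T@(np.array(p)-P[:3,3]); return np.array([f["cx"]+fl*c[0]/c[2],f["cy"]+fl*c[1]/c[2]])
E
python3 - <<'E'
from h import *
f=grab_frame("top"); im=f["color"]
c=im[170:360,280:460]; cv2.imwrite("pics/b_top.png",cv2.resize(c,None,fx=4,fy=3.0*4/3*1,interpolation=cv2.INTER_CUBIC)[:600*2][:760])
m=((im.min(2)>175)&((im.max(2).astype(int)-im.min(2))<30)).astype(np.uint8)*255
n,l,s,ce=cv2.connectedComponentsWithStats(m)
for i in range(1,n):
    if s[i][4]>300: print(s[i],ce[i])
# tray: outer contour
mm=np.zeros_like(m); mm[200:360,290:445]=m[200:360,290:445]
cs,_=cv2.findContours(mm,cv2.RETR_EXTERNAL,cv2.CHAIN_APPROX_NONE)
p=np.vstack(cs)[:,0]; hull=cv2.convexHull(p)[:,0]
w=np.array([onz(f,u,v,28) for u,v in hull])[:,:2]
from scipy.optimize import least_squares
r=least_squares(lambda q:np.hypot(w[:,0]-q[0],w[:,1]-q[1])-142,[480,-60],loss='soft_l1',f_scale=1.5)
print(r.x,np.round(r.fun,1))
print("detent?",onz(f,382,210,22))
E
```

```text
[ 537  125  103  110 1442] [580.55478502 188.43481276]
[ 32 163  23  28 314] [ 45.18471338 175.32165605]
[ 58 167  37  29 464] [ 78.59051724 178.23922414]
[ 305  216  126  126 5727] [370.68988999 281.21547058]
[354 230  28  35 591] [368.99153976 245.65820643]
[331 264  29  32 496] [346.66129032 277.67137097]
[360 273  31  26 469] [376.78464819 288.18976546]
[508 277  29  29 641] [522.02652106 291.01404056]
[ 551  361   89  119 7244] [604.22280508 416.31764219]
[563.85545338 -78.29960412] [-0.  -0.4  0.2  0.4  0.2 -0.5 11.   6.1 -1.1 -1.9 -1.9 -1.5  4.1  9.2
  9.  -1.6 -2.7 -2.7 39.3 39.8 -0.8 -0.7 -0.6  0.1 -0.4 -0. ]
detent? [ 717.43891029 -118.54547615   22.        ]
```

View pics/b_top.png

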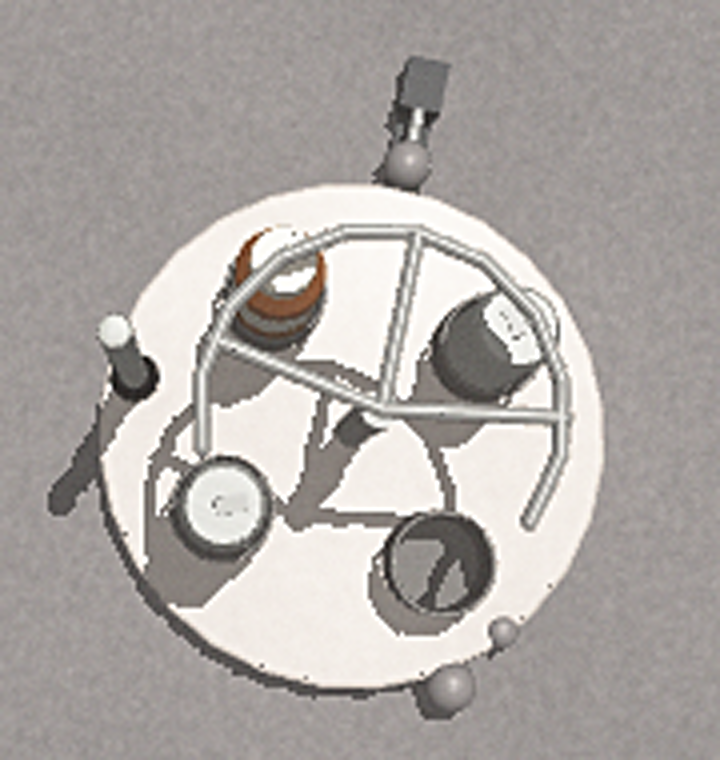

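```bash
python3 - <<'E'
from h import *
f=grab_frame("top"); 
P=lambda u,v,z: onz(f,280+u/4-.4,170+v/4-.4,z)[:2]
C=np.array([563.9,-78.3])
def show(n,p):
    d=p-C; print(n,np.round(p,1),round(np.hypot(*d),1),round(np.degrees(np.arctan2(d[1],d[0])),1))
show("ball",P(407,162,22)); show("handle",P(118,331,250)); show("hfoot",P(133,381,28))
show("bottlecap",P(283,247,180)); show("canA",P(220,503,150)); show("canB",P(507,318,150)); show("cupempty",P(440,563,73))
show("guard1",P(204,450,195)); show("guard2",P(529,524,195)); show("hub",P(385,410,195)); show("spoke mid",P(414,237,195)); show("spindle",P(355,428,100))
show("knob",P(450,687,22)); show("bump",P(503,632,22))
print(telemetry.state()["time_s"])
f=grab_frame("top")
for p in [(122,295),(146,302),(522,292),(508,292)]:
    pass
print("bigcan",onz(f,522,292,115),"bigbottle cap",onz(f,124,302,190))
E
```

```text
ball [ 717.2 -117. ] 158.2 -14.2
handle [595.6  40.1] 122.6 75.0
hfoot [593.5  42.5] 124.4 76.3
bottlecap [642.9 -36.5] 89.4 27.9
canA [522.   -3.8] 85.5 119.4
canB [ 610.  -147.5] 83.2 -56.3
cupempty [ 489.7 -120.1] 85.2 -150.6
guard1 [545.7   3.5] 83.8 102.5
guard2 [ 508.8 -145.3] 86.7 -129.4
hub [562.6 -81. ] 3.0 -115.7
spoke mid [643.9 -97.5] 82.2 -13.5
spindle [560.2 -75.2] 4.8 139.8
knob [ 421.  -129.7] 151.8 -160.2
bump [ 450.4 -160.3] 140.0 -144.2
0.25
bigcan [ 522.10099957 -382.78717935  115.        ] bigbottle cap [516.41594405 390.75793292 190.        ]
```

drive_tool([
  {"claw": -1,"dx": 1,"dy": -0.67,"dz": -0.9},
  {"claw": -1,"dx": 1,"dy": -0.67,"dz": -0.9},
  {"claw": -1,"dx": 1,"dy": -0.67,"dz": -0.9},
  {"claw": -1,"dx": 1,"dy": -0.67,"dz": -0.9},
  {"claw": -1,"dx": 1,"dy": -0.67,"dz": -0.9},
])

```text
validation failed for argument at $.mo...
```

drive_tool([
  {"claw": -1,"dx": 1,"dy": -0.67,"dz": -0.9,"yaw": 0},
  {"claw": -1,"dx": 1,"dy": -0.67,"dz": -0.9,"yaw": 0},
  {"claw": -1,"dx": 1,"dy": -0.67,"dz": -0.9,"yaw": 0},
  {"claw": -1,"dx": 1,"dy": -0.67,"dz": -0.9,"yaw": 0},
  {"claw": -1,"dx": 1,"dy": -0.67,"dz": -0.9,"yaw": 0},
])

```text
time_s: 0.92
ee_pos: [295.7, -420.4, 309.3]
ee_rot: [-179.9, -0.2, 23.2]
force: [-0.7, -0.4, 0.8]
gripper_width: 91.3
```

drive_tool([
  {"claw": -1,"dx": 1,"dy": -0.67,"dz": 0,"yaw": 0},
  {"claw": -1,"dx": 1,"dy": -0.67,"dz": 0,"yaw": 0},
  {"claw": -1,"dx": 1,"dy": -0.67,"dz": 0,"yaw": 0},
  {"claw": -1,"dx": 1,"dy": -0.67,"dz": 0,"yaw": 0},
  {"claw": -1,"dx": 1,"dy": -0.67,"dz": 0,"yaw": 0},
])

```text
time_s: 1.55
ee_pos: [365.4, -310.3, 318.2]
ee_rot: [179.5, -0.5, 23.4]
force: [0.5, -1.1, 0.5]
gripper_width: 91.2
```

drive_tool([
  {"claw": -1,"dx": 1,"dy": -0.67,"dz": 0,"yaw": 0},
  {"claw": -1,"dx": 1,"dy": -0.67,"dz": 0,"yaw": 0},
  {"claw": -1,"dx": 1,"dy": -0.67,"dz": 0,"yaw": 0},
  {"claw": -1,"dx": 1,"dy": -0.67,"dz": 0,"yaw": 0},
  {"claw": -1,"dx": 1,"dy": -0.67,"dz": 0,"yaw": 0},
])

```text
time_s: 2.17
ee_pos: [432.2, -199.1, 325.1]
ee_rot: [179.3, -0.9, 23.6]
force: [0.2, 0.8, 0.1]
gripper_width: 91.0
```

drive_tool([
  {"claw": -1,"dx": 1,"dy": -0.67,"dz": 0,"yaw": 0},
  {"claw": -1,"dx": 1,"dy": -0.67,"dz": 0,"yaw": 0},
  {"claw": -1,"dx": 1,"dy": -0.67,"dz": 0,"yaw": 0},
  {"claw": -1,"dx": 1,"dy": -0.67,"dz": 0,"yaw": 0},
  {"claw": -1,"dx": 1,"dy": -0.67,"dz": 0,"yaw": 0},
])

```text
time_s: 2.8
ee_pos: [496.8, -87.6, 332.4]
ee_rot: [179.1, -1.3, 23.8]
force: [-0.4, 1.1, -0.2]
gripper_width: 91.3
```

drive_tool([
  {"claw": -1,"dx": 1,"dy": -0.55,"dz": 0.3,"yaw": 0},
  {"claw": -1,"dx": 1,"dy": -0.55,"dz": 0.3,"yaw": 0},
  {"claw": -1,"dx": 1,"dy": -0.55,"dz": 0.3,"yaw": 0},
  {"claw": -1,"dx": 1,"dy": -0.55,"dz": 0.3,"yaw": 0},
  {"claw": -1,"dx": 1,"dy": -0.55,"dz": 0.3,"yaw": 0},
])

```text
time_s: 3.42
ee_pos: [566.3, 12.6, 310.5]
ee_rot: [179.0, -1.8, 24.1]
force: [-0.5, -0.4, 0.0]
gripper_width: 91.3
```

drive_tool([
  {"claw": -1,"dx": 0,"dy": 0,"dz": 0,"yaw": -1},
  {"claw": -1,"dx": 0,"dy": 0,"dz": 0,"yaw": -1},
  {"claw": -1,"dx": 0,"dy": 0,"dz": 0,"yaw": -1},
  {"claw": -1,"dx": 0,"dy": 0,"dz": 0,"yaw": -1},
  {"claw": -1,"dx": 0,"dy": 0,"dz": 0,"yaw": -1},
])

```text
time_s: 4.05
ee_pos: [566.4, 19.3, 312.5]
ee_rot: [178.0, -0.7, 68.8]
force: [-0.5, 0.6, -0.0]
gripper_width: 91.5
```

```bash
python3 - <<'E'
from h import *
f=grab_frame("wrist"); cv2.imwrite("pics/c.png",f["color"]); print(telemetry.state()); print(proj(f,[595.6,40.6,250]), np.round(f["pose"],2).tolist())
E
```

```text
{'time_s': 4.1, 'qpos': array([ 8.40724958e-01,  1.38784301e+01,  8.18630383e+01, -6.89718223e-02,
        8.21735058e+01,  2.19145201e+01]), 'qvel': array([-0.24400491,  0.03835637,  0.03855034, -0.15231618, -0.2211346 ,
       14.10142577]), 'effort': array([ -0.26711837, -38.13751459, -24.70051289,   0.0381401 ,
        -0.18810293,  -0.30136337]), 'ee_pos': array([566.3261627 ,  19.41143132, 312.59374015]), 'ee_rot': array([178.03991946,  -0.71435702,  68.946574  ]), 'force': array([-0.13943528, -0.09122443,  0.2204166 ]), 'torque': array([ 0.02540135, -0.04365885,  0.04019455]), 'gripper_width': 90.99184284523055}
[345.63367867 212.38782731] [[0.93, -0.36, -0.07, 590.77], [-0.36, -0.89, -0.27, 98.26], [0.03, 0.28, -0.96, 483.0], [0.0, 0.0, 0.0, 1.0]]
```

View pics/c.png

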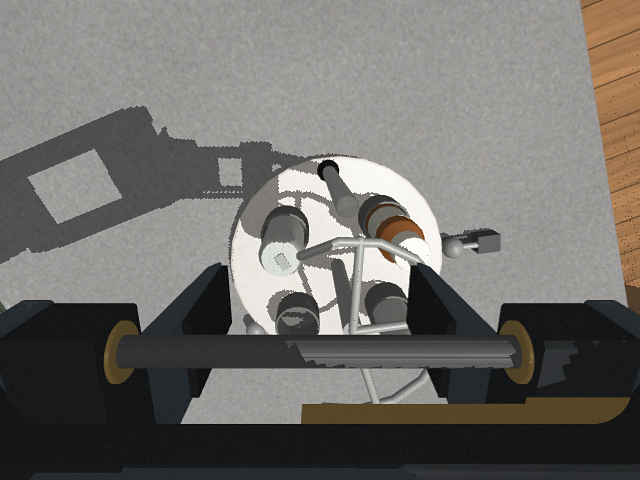

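drive_tool([
  {"claw": -1,"dx": 0.7,"dy": 0.46,"dz": 0,"yaw": 0},
  {"claw": -1,"dx": 0.7,"dy": 0.46,"dz": 0,"yaw": 0},
  {"claw": -1,"dx": 0,"dy": 0,"dz": 0.8,"yaw": -0.3},
  {"claw": -1,"dx": 0,"dy": 0,"dz": 0.8,"yaw": -0.3},
  {"claw": -1,"dx": 0,"dy": 0,"dz": 0.2,"yaw": 0},
])

```text
time_s: 4.72
ee_pos: [600.3, 44.2, 277.7]
ee_rot: [177.8, -0.7, 73.9]
force: [0.8, -0.1, 0.2]
gripper_width: 90.9
```

```bash
python3 - <<'E'
from h import *
f=grab_frame("wrist"); cv2.imwrite("pics/d.png",f["color"]); s=telemetry.state(); print(s['ee_pos'],s['ee_rot'],s['time_s']); print(proj(f,[595.6,40.6,250]),proj(f,s['ee_pos']))
E
```

```text
[600.32161828  44.20103386 277.7217333 ] [177.79904124  -0.70291846  73.89307141] 4.775
[311.02401182 284.26262992] [318.8342518  297.57522526]
```

View pics/d.png

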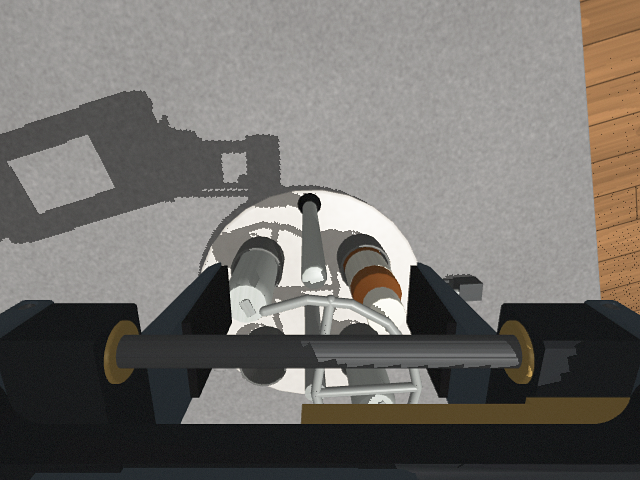

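drive_tool([
  {"claw": -1,"dx": -0.2,"dy": -0.15,"dz": 0.5,"yaw": 0},
  {"claw": -1,"dx": 0,"dy": 0,"dz": 0.8,"yaw": 0},
  {"claw": -1,"dx": 0,"dy": 0,"dz": 0.8,"yaw": 0},
  {"claw": -1,"dx": 0,"dy": 0,"dz": 0.7,"yaw": 0},
  {"claw": 0,"dx": 0,"dy": 0,"dz": 0.2,"yaw": 0},
])

```text
time_s: 5.4
ee_pos: [599.3, 41.2, 214.6]
ee_rot: [177.7, -0.7, 73.7]
force: [-0.2, -0.7, 0.4]
gripper_width: 84.2
```

drive_tool([
  {"claw": 0.45,"dx": 0,"dy": -0.1,"dz": 0,"yaw": 0},
  {"claw": 0.45,"dx": 0,"dy": 0,"dz": 0,"yaw": 0},
  {"claw": 0.45,"dx": 0,"dy": 0,"dz": 0,"yaw": 0},
  {"claw": 0.45,"dx": 0,"dy": 0,"dz": 0,"yaw": 0},
  {"claw": 0.45,"dx": 0,"dy": 0,"dz": 0,"yaw": 0},
], grip_force=10)

```text
time_s: 6.02
ee_pos: [598.1, 41.9, 216.1]
ee_rot: [177.5, -0.8, 73.7]
force: [-0.0, 1.0, 1.0]
gripper_width: 34.2
```

```bash
python3 - <<'E'
from h import *
f=grab_frame("wrist"); cv2.imwrite("pics/e.png",f["color"]); s=telemetry.state(); print(s['ee_pos'],s['ee_rot'],s['time_s'],s['force'],s['gripper_width'])
E
```

```text
[598.09523542  41.86992932 216.06374149] [177.54921336  -0.8067791   73.71475557] 6.075 [ 0.70635061  0.08470355 -0.52086386] 30.071127355101083
```

View pics/e.png

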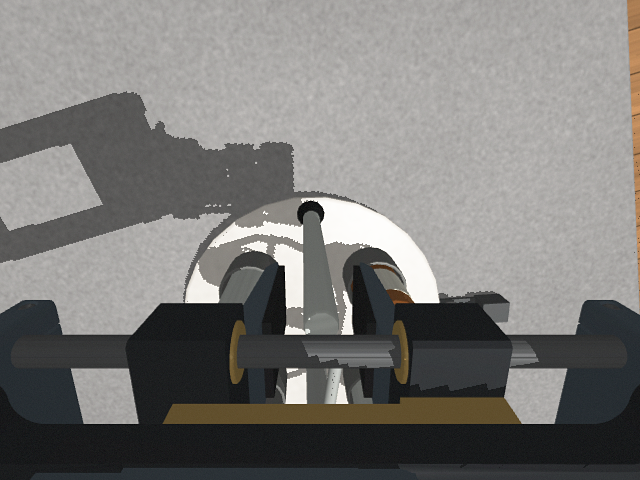

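drive_tool([
  {"claw": 0.45,"dx": -0.03,"dy": -0.47,"dz": 0,"yaw": -0.5},
  {"claw": 0.45,"dx": -0.03,"dy": -0.47,"dz": 0,"yaw": -0.5},
  {"claw": 0.45,"dx": -0.03,"dy": -0.47,"dz": 0,"yaw": -0.5},
  {"claw": 0.45,"dx": -0.03,"dy": -0.47,"dz": 0,"yaw": -0.5},
  {"claw": 0.45,"dx": -0.03,"dy": -0.47,"dz": 0,"yaw": -0.5},
])

```text
time_s: 6.7
ee_pos: [554.2, 45.0, 215.5]
ee_rot: [176.9, 0.2, 95.9]
force: [0.7, 1.4, 0.2]
gripper_width: 25.2
```

```bash
cat > pol.py <<'E'
from h import *
s=telemetry.state(); p=s['ee_pos']; C=np.array([563.7,-78.6])
d=p[:2]-C; print(np.round(p,1),np.round(s['ee_rot'],1),'t',s['time_s'],'F',np.round(s['force'],1),'w',round(s['gripper_width'],1),'r',round(np.hypot(*d),1),'a',round(np.degrees(np.arctan2(d[1],d[0]))%360,1))
E
python3 pol.py
```

```text
[554.2  45.  215.5] [176.9   0.2  95.9] t 6.7 F [0.7 1.4 0.2] w 25.2 r 124.0 a 94.4
```

drive_tool([
  {"claw": 0.45,"dx": -0.03,"dy": -0.47,"dz": 0,"yaw": -0.45},
  {"claw": 0.45,"dx": -0.03,"dy": -0.47,"dz": 0,"yaw": -0.45},
  {"claw": 0.45,"dx": -0.03,"dy": -0.47,"dz": 0,"yaw": -0.45},
  {"claw": 0.45,"dx": -0.03,"dy": -0.47,"dz": 0,"yaw": -0.45},
  {"claw": 0.45,"dx": -0.03,"dy": -0.47,"dz": 0,"yaw": -0.45},
])

```text
time_s: 7.32
ee_pos: [511.2, 32.3, 215.1]
ee_rot: [176.6, 1.3, 115.9]
force: [0.6, 0.9, 2.2]
gripper_width: 25.4
```

```bash
python3 pol.py
```

```text
[511.2  32.3 215.1] [176.6   1.3 115.9] t 7.325 F [0.6 0.9 2.2] w 25.4 r 122.7 a 115.3
```

drive_tool([
  {"claw": 0.45,"dx": -0.0,"dy": -0.47,"dz": 0,"yaw": -0.45},
  {"claw": 0.45,"dx": -0.0,"dy": -0.47,"dz": 0,"yaw": -0.45},
  {"claw": 0.45,"dx": -0.0,"dy": -0.47,"dz": 0,"yaw": -0.45},
  {"claw": 0.45,"dx": -0.0,"dy": -0.47,"dz": 0,"yaw": -0.45},
  {"claw": 0.45,"dx": -0.0,"dy": -0.47,"dz": 0,"yaw": -0.45},
])

```text
time_s: 7.95
ee_pos: [474.8, 5.8, 214.8]
ee_rot: [176.8, 2.8, 135.8]
force: [1.6, -0.0, 1.0]
gripper_width: 24.8
```

```bash
python3 pol.py;  python3 - <<'E'
from h import *
f=grab_frame("top"); cv2.imwrite("pics/f.png",f["color"])
E
```

```text
[474.8   5.8 214.8] [176.8   2.8 135.8] t 7.95 F [ 1.6 -0.   1. ] w 24.8 r 122.6 a 136.5
```

View pics/f.png

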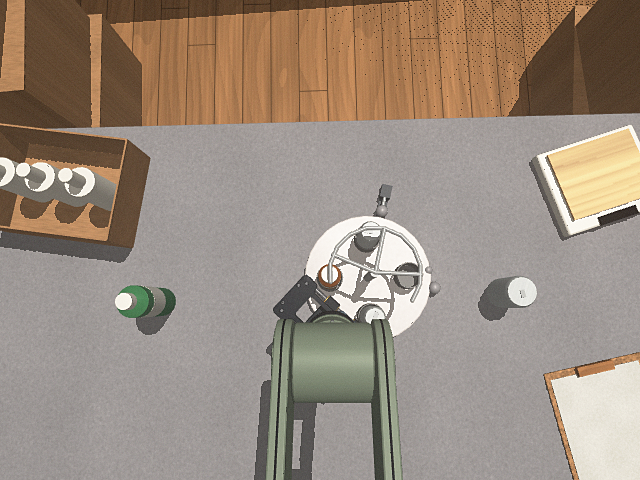

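drive_tool([
  {"claw": 0.45,"dx": -0.0,"dy": -0.47,"dz": 0,"yaw": -0.4},
  {"claw": 0.45,"dx": -0.02,"dy": -0.47,"dz": 0,"yaw": -0.4},
  {"claw": 0.45,"dx": -0.02,"dy": -0.47,"dz": 0,"yaw": -0.4},
  {"claw": 0.45,"dx": -0.04,"dy": -0.47,"dz": 0,"yaw": -0.4},
  {"claw": 0.45,"dx": -0.04,"dy": -0.47,"dz": 0,"yaw": -0.4},
])

```text
time_s: 8.62
ee_pos: [449.5, -32.7, 214.3]
ee_rot: [177.6, 3.9, 153.3]
force: [1.1, 0.1, 0.2]
gripper_width: 25.1
```

```bash
python3 pol.py
```

```text
[449.5 -32.7 214.3] [177.6   3.9 153.3] t 8.625 F [1.1 0.1 0.2] w 25.1 r 123.1 a 158.1
```

drive_tool([
  {"claw": 0.45,"dx": -0.05,"dy": -0.47,"dz": 0,"yaw": -0.4},
  {"claw": 0.45,"dx": -0.05,"dy": -0.47,"dz": 0,"yaw": -0.4},
  {"claw": 0.45,"dx": -0.06,"dy": -0.47,"dz": 0,"yaw": -0.4},
  {"claw": 0.45,"dx": -0.07,"dy": -0.47,"dz": 0,"yaw": -0.4},
  {"claw": 0.45,"dx": -0.07,"dy": -0.47,"dz": 0,"yaw": -0.4},
])

```text
time_s: 9.25
ee_pos: [440.3, -78.2, 214.5]
ee_rot: [178.6, 4.6, 170.8]
force: [-0.1, 0.1, 0.9]
gripper_width: 25.0
```

```bash
python3 pol.py
```

```text
[440.3 -78.2 214.5] [178.6   4.6 170.8] t 9.25 F [-0.1  0.1  0.9] w 25.0 r 123.4 a 179.8
```

drive_tool([
  {"claw": 0.45,"dx": -0.09,"dy": -0.46,"dz": 0,"yaw": -0.4},
  {"claw": 0.45,"dx": -0.09,"dy": -0.46,"dz": 0,"yaw": -0.4},
  {"claw": 0.45,"dx": -0.1,"dy": -0.46,"dz": 0,"yaw": -0.4},
  {"claw": 0.45,"dx": -0.1,"dy": -0.46,"dz": 0,"yaw": -0.4},
  {"claw": 0.45,"dx": -0.11,"dy": -0.46,"dz": 0,"yaw": -0.4},
])

```text
time_s: 9.88
ee_pos: [447.9, -123.6, 214.8]
ee_rot: [179.8, 4.7, -171.7]
force: [0.2, 1.2, -1.2]
gripper_width: 25.1
```

```bash
python3 pol.py
```

```text
[ 447.9 -123.6  214.8] [ 179.8    4.7 -171.7] t 9.875 F [ 0.2  1.2 -1.2] w 25.1 r 124.2 a 201.2
```

drive_tool([
  {"claw": 0.45,"dx": -0.07,"dy": -0.25,"dz": 0,"yaw": -0.15},
  {"claw": 0.45,"dx": -0.07,"dy": -0.25,"dz": 0,"yaw": -0.15},
  {"claw": 0.45,"dx": -0.07,"dy": -0.25,"dz": 0,"yaw": -0.15},
])

```text
time_s: 10.25
ee_pos: [452.0, -132.8, 214.7]
ee_rot: [179.3, 4.5, -168.0]
force: [-3.8, 4.7, 3.2]
gripper_width: 25.1
```

```bash
python3 pol.py
```

```text
[ 452.  -132.8  214.7] [ 179.3    4.5 -168. ] t 10.25 F [-3.8  4.7  3.2] w 25.1 r 124.2 a 205.9
```

Bump force is showing; continue.

drive_tool([
  {"claw": 0.45,"dx": -0.07,"dy": -0.25,"dz": 0,"yaw": -0.1},
  {"claw": 0.45,"dx": -0.07,"dy": -0.25,"dz": 0,"yaw": -0.1},
])

```text
time_s: 10.5
ee_pos: [454.9, -139.2, 214.6]
ee_rot: [179.0, 4.3, -166.3]
force: [-2.2, 2.2, 1.8]
gripper_width: 24.8
```

```bash
python3 pol.py;python3 - <<'E'
from h import *
f=grab_frame("top"); cv2.imwrite("pics/g.png",f["color"])
f=grab_frame("side"); cv2.imwrite("pics/gs.png",cv2.resize(f["color"][120:320,230:480],None,fx=3,fy=3))
E
```

```text
[ 454.9 -139.2  214.6] [ 179.     4.3 -166.3] t 10.5 F [-2.2  2.2  1.8] w 24.8 r 124.6 a 209.1
```

View pics/g.png

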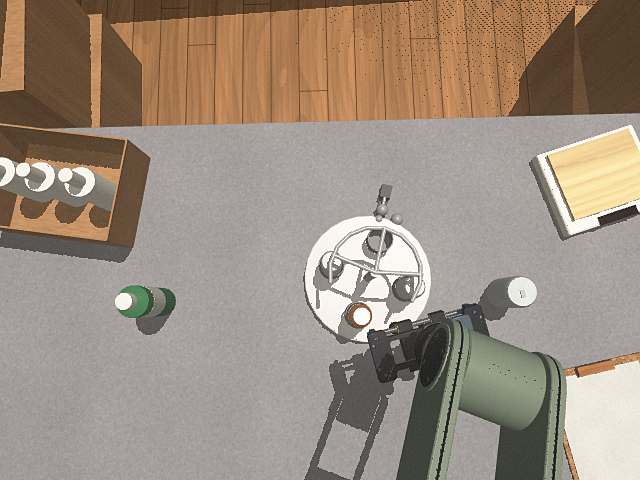

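View pics/gs.png

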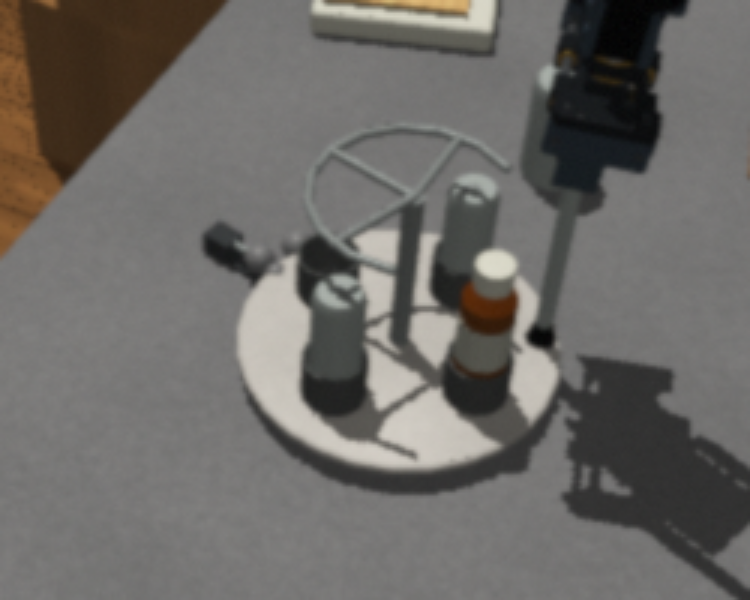

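drive_tool([
  {"claw": 0.45,"dx": -0.06,"dy": -0.22,"dz": 0,"yaw": -0.1},
  {"claw": 0.45,"dx": -0.06,"dy": -0.2,"dz": 0,"yaw": -0.1},
])

```text
time_s: 10.85
ee_pos: [460.2, -148.0, 214.6]
ee_rot: [179.3, 4.4, -164.5]
force: [-3.9, 7.2, 3.5]
gripper_width: 25.2
```

```bash
python3 pol.py;python3 - <<'E'
from h import *
f=grab_frame("top"); cv2.imwrite("pics/i.png",cv2.resize(f["color"][170:360,280:460],None,fx=4,fy=4,interpolation=cv2.INTER_CUBIC))
E
```

```text
[ 460.2 -148.   214.6] [ 179.3    4.4 -164.5] t 10.85 F [-3.9  7.2  3.5] w 25.2 r 124.6 a 213.9
```

View pics/i.png

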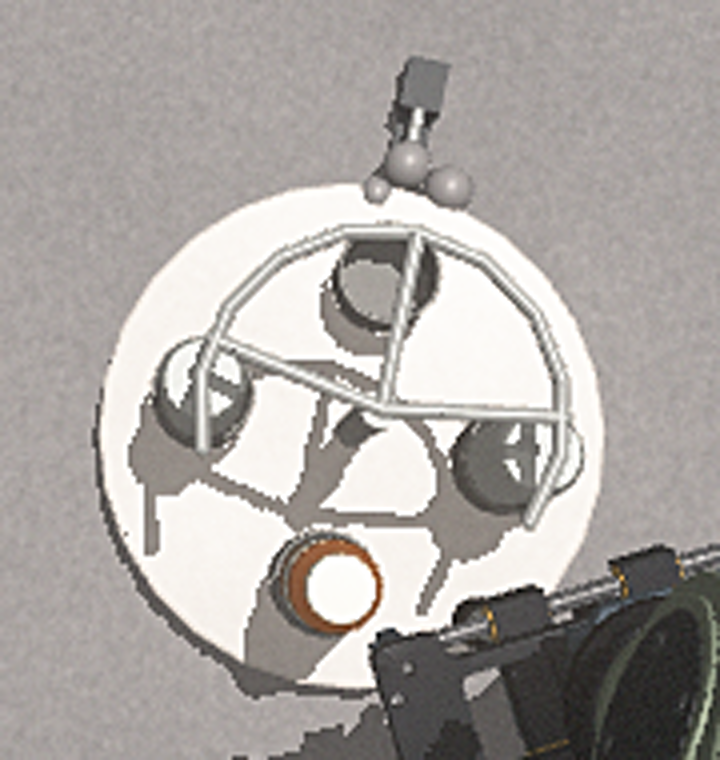

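drive_tool([
  {"claw": 0.2,"dx": 0.03,"dy": 0.25,"dz": 0,"yaw": 0},
  {"claw": -1,"dx": 0,"dy": 0.05,"dz": 0,"yaw": 0},
  {"claw": -1,"dx": 0,"dy": 0,"dz": 0,"yaw": 0},
  {"claw": -1,"dx": 0,"dy": 0,"dz": 0,"yaw": 0},
  {"claw": -1,"dx": 0,"dy": 0,"dz": 0,"yaw": 0},
])

```text
time_s: 11.52
ee_pos: [459.3, -143.4, 215.0]
ee_rot: [179.5, 4.5, -164.5]
force: [0.8, 0.3, -0.1]
gripper_width: 71.9
```

```bash
python3 pol.py;python3 - <<'E'
from h import *
f=grab_frame("top"); cv2.imwrite("pics/j.png",cv2.resize(f["color"][170:360,280:460],None,fx=4,fy=4,interpolation=cv2.INTER_CUBIC))
f=grab_frame("wrist"); cv2.imwrite("pics/jw.png",f["color"])
E
```

```text
[ 459.3 -143.4  215. ] [ 179.5    4.5 -164.5] t 11.525 F [ 0.8  0.3 -0.1] w 71.9 r 122.9 a 211.8
```

View pics/j.png

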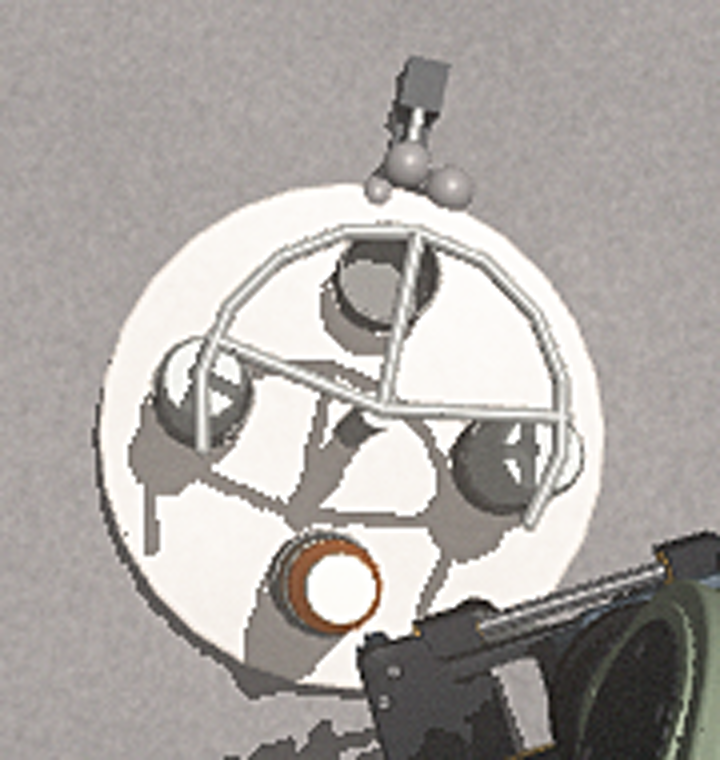

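View pics/jw.png

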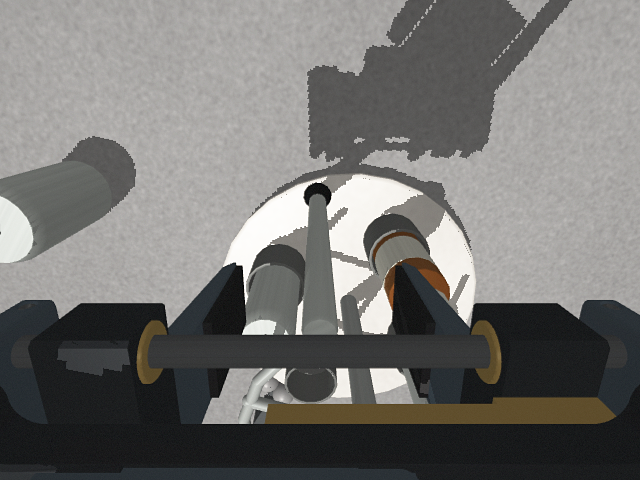

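drive_tool([
  {"claw": -1,"dx": 0,"dy": 0,"dz": -0.5,"yaw": 0},
  {"claw": -1,"dx": 0,"dy": 0,"dz": -0.8,"yaw": 0},
  {"claw": -1,"dx": 0,"dy": 0,"dz": -1,"yaw": 0},
  {"claw": -1,"dx": 0,"dy": 0,"dz": -1,"yaw": 0},
  {"claw": -1,"dx": 0,"dy": 0,"dz": -0.4,"yaw": 0},
])

```text
time_s: 12.25
ee_pos: [453.7, -145.9, 293.0]
ee_rot: [179.5, 4.6, -164.5]
force: [0.2, -0.2, -0.6]
gripper_width: 91.2
```

```bash
python3 pol.py;python3 - <<'E'
from h import *
f=grab_frame("top"); im=f["color"]; C=np.array([563.7,-78.6])
def P(u,v,z): 
    p=onz(f,280+u/4-.4,170+v/4-.4,z)[:2]; d=p-C; return np.round(p,1),np.round(np.hypot(*d),1),np.degrees(np.arctan2(d[1],d[0]))
print(P(343,590,180),P(385,283,73))
m=((im.min(2)>190)).astype(np.uint8); m[:,:]*=1
sub=m[300:335,345:380]; n,l,s,c=cv2.connectedComponentsWithStats(sub); print(s,c+[345,300])
g=grab_frame("side"); im=g["color"]; cv2.imwrite("pics/ks.png",cv2.resize(im[120:320,230:480],None,fx=3,fy=3))
cv2.imwrite("pics/k.png",cv2.resize(f["color"][170:360,280:460],None,fx=4,fy=4,interpolation=cv2.INTER_CUBIC))
E
```

```text
[ 453.7 -145.9  293. ] [ 179.5    4.6 -164.5] t 12.25 F [ 0.2 -0.2 -0.6] w 91.2 r 128.9 a 211.4
(array([480., -60.]), np.float64(85.8), np.float64(167.48328659912403)) (array([639.8, -96.4]), np.float64(78.1), np.float64(-13.13755918561081))
[[  0   0  35  35 612]
 [  0   0   9  15  70]
 [ 13   1  22  34 311]
 [ 10   2   2   2   2]
 [ 13   5   1   1   1]
 [ 11   6   1   1   1]
 [ 12   9  17  17 227]
 [  1  17   1   1   1]] [[356.85294118 317.46895425]
 [347.52857143 304.84285714]
 [373.4244373  319.1511254 ]
 [355.5        302.5       ]
 [358.         305.        ]
 [356.         306.        ]
 [364.85903084 316.76651982]
 [346.         317.        ]]
```

View pics/k.png

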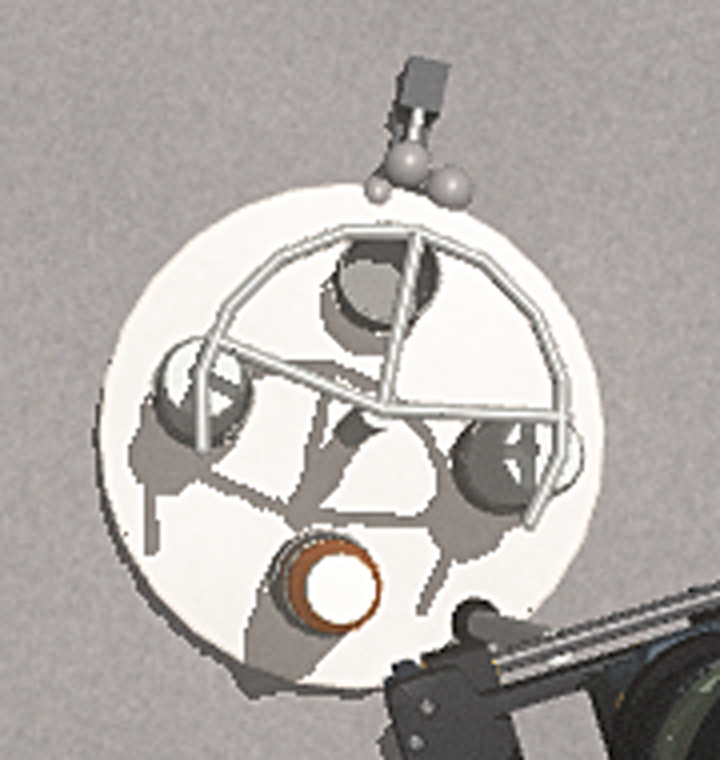

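drive_tool([
  {"claw": -1,"dx": 0,"dy": 0,"dz": 0,"yaw": -0.7},
  {"claw": -1,"dx": 0,"dy": 0,"dz": 0,"yaw": -0.7},
  {"claw": -1,"dx": 0,"dy": 0,"dz": 0,"yaw": 0},
])

```text
time_s: 12.72
ee_pos: [452.6, -145.4, 290.2]
ee_rot: [-179.7, 4.4, -152.2]
force: [0.1, 0.6, -0.4]
gripper_width: 91.1
```

```bash
cat > to.py <<'E'
import sys
from h import *
from scipy.spatial.transform import Rotation as R
s=telemetry.state(); M=R.from_euler('xyz',s['ee_rot'],degrees=True).as_matrix()
t=np.array([float(a) for a in sys.argv[1:4]])
print(np.round(s['ee_pos'],1),np.round(s['ee_rot'],1),s['time_s'],'w',round(s['gripper_width'],1),'F',np.round(s['force'],1),'toolz',np.round(M[:,2],3),'q',np.round(s['qpos'],0)); print("units",np.round(M.T@(t-s['ee_pos'])/20,2))
E
python3 to.py 480.5 -59 166
```

```text
[ 452.6 -145.4  290.2] [-179.7    4.4 -152.2] 12.725 w 91.1 F [ 0.1  0.6 -0.4] toolz [ 0.07   0.031 -0.997] q [ -21.    5.   96.    3.   76. -140.]
units [-2.77  3.2   6.42]
```

drive_tool([
  {"claw": -1,"dx": -0.65,"dy": 0.76,"dz": 0,"yaw": 0},
  {"claw": -1,"dx": -0.65,"dy": 0.76,"dz": 0,"yaw": 0},
  {"claw": -0.6,"dx": -0.65,"dy": 0.76,"dz": 0,"yaw": 0},
  {"claw": -0.6,"dx": -0.65,"dy": 0.76,"dz": 0,"yaw": 0},
  {"claw": -0.6,"dx": 0,"dy": 0,"dz": 0,"yaw": 0},
])

```text
time_s: 13.35
ee_pos: [469.5, -65.3, 290.8]
ee_rot: [-180.0, 4.1, -152.8]
force: [0.6, -0.5, 0.2]
gripper_width: 72.8
```

```bash
python3 to.py 480.5 -59 166
```

```text
[469.5 -65.3 290.8] [-180.     4.1 -152.8] 13.35 w 72.8 F [ 0.6 -0.5  0.2] toolz [ 0.064  0.032 -0.997] q [ -11.    5.   96.    3.   76. -129.]
units [-0.18  0.04  6.27]
```

drive_tool([
  {"claw": -0.6,"dx": -0.1,"dy": 0,"dz": 0.9,"yaw": 0},
  {"claw": -0.6,"dx": -0.08,"dy": 0,"dz": 0.9,"yaw": 0},
  {"claw": -0.6,"dx": 0,"dy": 0,"dz": 0.8,"yaw": 0},
  {"claw": -0.6,"dx": 0,"dy": 0,"dz": 0.8,"yaw": 0},
  {"claw": -0.6,"dx": 0,"dy": 0,"dz": 0,"yaw": 0},
])

```text
time_s: 13.98
ee_pos: [475.9, -64.6, 219.8]
ee_rot: [-179.9, 3.9, -153.2]
force: [-0.3, -0.4, -0.4]
gripper_width: 73.4
```

```bash
python3 to.py 480.5 -59 166;python3 - <<'E'
from h import *
f=grab_frame("wrist"); cv2.imwrite("pics/l.png",f["color"]); print(proj(f,[480.5,-59,180]))
g=grab_frame("side"); im=g["color"]; cv2.imwrite("pics/ls.png",cv2.resize(im[120:320,230:480],None,fx=3,fy=3)); print((proj(g,[480.5,-59,180])-[230,120])*3)
E
```

```text
[475.9 -64.6 219.8] [-179.9    3.9 -153.2] 13.975 w 73.4 F [-0.3 -0.4 -0.4] toolz [ 0.061  0.03  -0.998] q [ -11.    8.  103.    3.   66. -129.]
units [-0.15  0.15  2.71]
[321.67615291 270.80909736]
[498.81749156 257.23668661]
```

View pics/l.png

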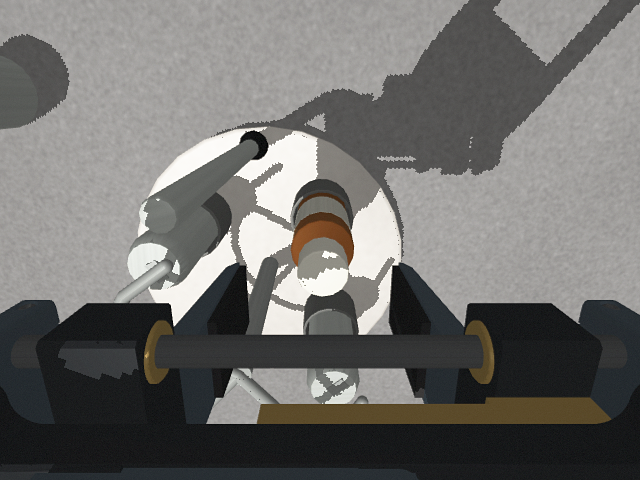

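View pics/ls.png

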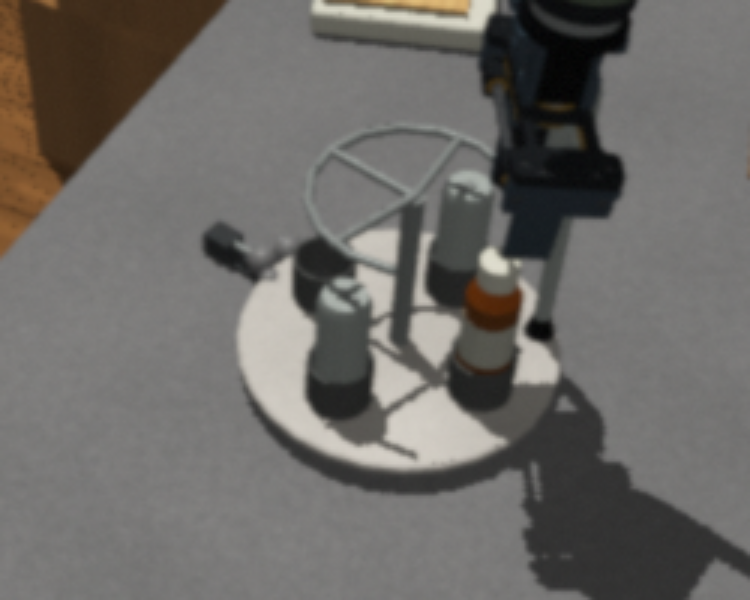

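drive_tool([
  {"claw": -0.6,"dx": -0.1,"dy": 0.08,"dz": 0.7,"yaw": 0},
  {"claw": -0.6,"dx": -0.05,"dy": 0.06,"dz": 0.7,"yaw": 0},
  {"claw": -0.6,"dx": 0,"dy": 0,"dz": 0.7,"yaw": 0},
  {"claw": -0.6,"dx": 0,"dy": 0,"dz": 0.45,"yaw": 0},
  {"claw": -0.6,"dx": 0,"dy": 0,"dz": 0,"yaw": 0},
])

```text
time_s: 14.7
ee_pos: [482.3, -59.2, 167.8]
ee_rot: [-179.8, 4.1, -153.2]
force: [0.1, 0.8, 1.0]
gripper_width: 73.1
```

```bash
python3 to.py 480.5 -59 166;python3 - <<'E'
from h import *
f=grab_frame("wrist"); cv2.imwrite("pics/m.png",f["color"])
g=grab_frame("side"); im=g["color"]; cv2.imwrite("pics/ms.png",cv2.resize(im[140:290,300:480],None,fx=4,fy=4,interpolation=cv2.INTER_CUBIC))
E
```

```text
[482.3 -59.2 167.8] [-179.8    4.1 -153.2] 14.7 w 73.1 F [0.1 0.8 1. ] toolz [ 0.065  0.029 -0.997] q [ -10.   11.  108.    3.   58. -128.]
units [0.08 0.05 0.08]
```

View pics/m.png

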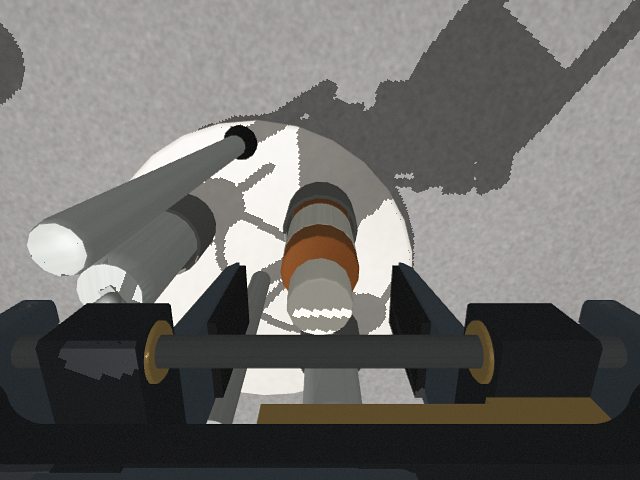

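View pics/ms.png

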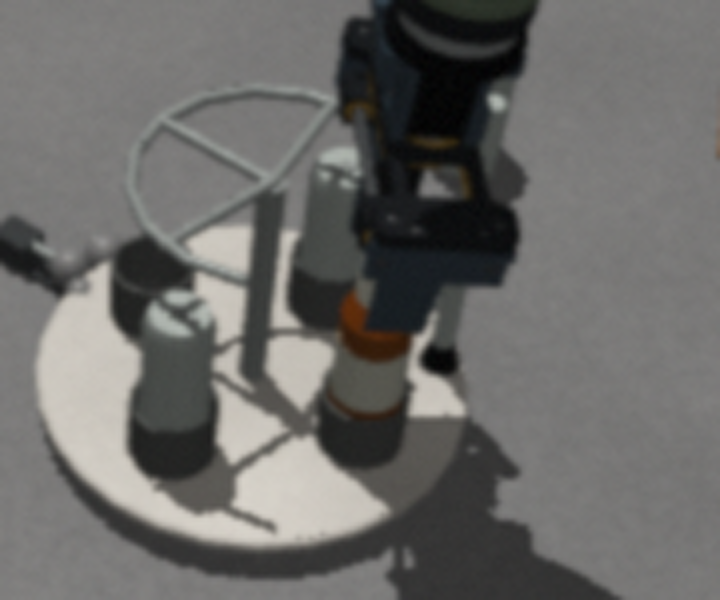

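drive_tool([
  {"claw": 1,"dx": 0.05,"dy": 0.05,"dz": 0.05,"yaw": 0},
  {"claw": 1,"dx": 0,"dy": 0,"dz": 0,"yaw": 0},
  {"claw": 1,"dx": 0,"dy": 0,"dz": 0,"yaw": 0},
  {"claw": 1,"dx": 0,"dy": 0,"dz": 0,"yaw": 0},
  {"claw": 1,"dx": 0,"dy": 0,"dz": 0,"yaw": 0},
], grip_force=30)

```text
time_s: 15.42
ee_pos: [482.3, -59.0, 169.0]
ee_rot: [-179.6, 4.3, -153.2]
force: [-0.4, 1.4, 0.1]
gripper_width: 31.7
```

drive_tool([
  {"claw": 1,"dx": 0,"dy": 0,"dz": 0,"yaw": 0},
  {"claw": 1,"dx": 0,"dy": 0,"dz": 0,"yaw": 0},
])

```text
time_s: 15.68
ee_pos: [482.3, -59.0, 169.0]
ee_rot: [-179.6, 4.3, -153.2]
force: [-0.8, 0.0, -0.4]
gripper_width: 32.1
```

```bash
python3 to.py 480.5 -59 166;python3 - <<'E'
from h import *
f=grab_frame("wrist"); cv2.imwrite("pics/n.png",f["color"])
E
```

```text
[482.3 -59.  169. ] [-179.6    4.3 -153.2] 15.675 w 32.1 F [-0.8  0.  -0.4] toolz [ 0.07   0.028 -0.997] q [ -10.   10.  108.    3.   58. -128.]
units [0.09 0.04 0.14]
```

View pics/n.png

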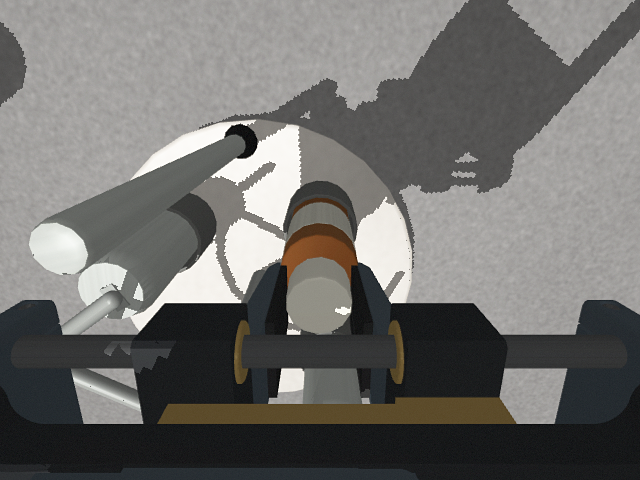

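drive_tool([
  {"claw": 0,"dx": 0.05,"dy": 0.05,"dz": 0,"yaw": 0},
  {"claw": 0,"dx": 0,"dy": 0,"dz": 0.15,"yaw": 0},
  {"claw": 0,"dx": 0,"dy": 0,"dz": 0.2,"yaw": 0},
  {"claw": 1,"dx": 0,"dy": 0,"dz": 0.05,"yaw": 0},
  {"claw": 1,"dx": 0,"dy": 0,"dz": 0.05,"yaw": 0},
], grip_force=40)

```text
time_s: 16.35
ee_pos: [481.9, -58.4, 159.7]
ee_rot: [-179.6, 4.4, -153.2]
force: [-0.5, 0.5, 8.5]
gripper_width: 32.1
```

drive_tool([
  {"claw": 1,"dx": 0,"dy": 0,"dz": 0.05,"yaw": 0},
  {"claw": 1,"dx": 0,"dy": 0,"dz": 0,"yaw": 0},
  {"claw": 1,"dx": 0,"dy": 0,"dz": 0,"yaw": 0},
])

```text
time_s: 16.73
ee_pos: [481.9, -58.2, 159.7]
ee_rot: [-179.6, 4.4, -153.2]
force: [-1.0, -0.5, 0.0]
gripper_width: 32.1
```

drive_tool([
  {"claw": 0,"dx": 0.0,"dy": 0.0,"dz": 0,"yaw": 0},
  {"claw": 0,"dx": 0,"dy": 0,"dz": -0.12,"yaw": 0},
  {"claw": 0,"dx": 0,"dy": 0,"dz": -0.12,"yaw": 0},
  {"claw": 0,"dx": 0,"dy": 0,"dz": 0,"yaw": 0},
])

```text
time_s: 17.23
ee_pos: [482.0, -58.5, 164.6]
ee_rot: [-179.6, 4.4, -153.2]
force: [-0.3, 0.9, -0.2]
gripper_width: 45.5
```

drive_tool([
  {"claw": 1,"dx": 0.0,"dy": 0.0,"dz": 0,"yaw": 0},
  {"claw": 1,"dx": 0,"dy": 0,"dz": 0,"yaw": 0},
  {"claw": 1,"dx": 0,"dy": 0,"dz": 0,"yaw": 0},
  {"claw": 1,"dx": 0,"dy": 0,"dz": 0,"yaw": 0},
])

```text
time_s: 17.73
ee_pos: [482.0, -58.5, 164.6]
ee_rot: [-179.6, 4.4, -153.2]
force: [0.2, -0.7, 0.4]
gripper_width: 32.3
```

```bash
python3 to.py 480.5 -59 260
```

```text
[482.  -58.5 164.6] [-179.6    4.4 -153.2] 17.725 w 32.3 F [ 0.2 -0.7  0.4] toolz [ 0.072  0.028 -0.997] q [ -10.   11.  108.    3.   57. -128.]
units [-0.29 -0.02 -4.76]
```

drive_tool([
  {"claw": 1,"dx": -0.05,"dy": 0.0,"dz": -0.6,"yaw": 0},
  {"claw": 1,"dx": -0.05,"dy": 0,"dz": -0.7,"yaw": 0},
  {"claw": 1,"dx": -0.05,"dy": 0,"dz": -0.8,"yaw": 0},
  {"claw": 1,"dx": -0.05,"dy": 0,"dz": -0.8,"yaw": 0},
  {"claw": 1,"dx": -0.05,"dy": 0,"dz": -0.8,"yaw": 0},
])

```text
time_s: 18.35
ee_pos: [479.8, -58.1, 242.1]
ee_rot: [-179.7, 4.2, -153.2]
force: [1.0, 0.0, -2.7]
gripper_width: 32.1
```

drive_tool([
  {"claw": 1,"dx": -0.03,"dy": 0.0,"dz": -0.4,"yaw": 0},
  {"claw": 1,"dx": -0.0,"dy": 0,"dz": 0,"yaw": 0.5},
  {"claw": 1,"dx": 0,"dy": 0,"dz": 0,"yaw": 0.8},
  {"claw": 1,"dx": 0,"dy": 0,"dz": 0,"yaw": 0.8},
  {"claw": 1,"dx": 0,"dy": 0,"dz": 0,"yaw": 0.8},
])

```text
time_s: 18.98
ee_pos: [479.7, -58.1, 253.5]
ee_rot: [178.5, 4.1, -178.9]
force: [-0.1, -0.1, -2.5]
gripper_width: 32.0
```

```bash
python3 to.py 480.5 -59 250;python3 - <<'E'
from h import *
f=grab_frame("wrist"); cv2.imwrite("pics/o.png",f["color"])
g=grab_frame("side"); im=g["color"]; cv2.imwrite("pics/os.png",cv2.resize(im[120:290,290:470],None,fx=4,fy=3.5,interpolation=cv2.INTER_CUBIC))
E
```

```text
[479.7 -58.1 253.5] [ 178.5    4.1 -178.9] 18.975 w 32.0 F [-0.1 -0.1 -2.5] toolz [ 0.071  0.028 -0.997] q [ -10.    7.  100.    2.   70. -102.]
units [-0.03 -0.05  0.17]
```

View pics/o.png

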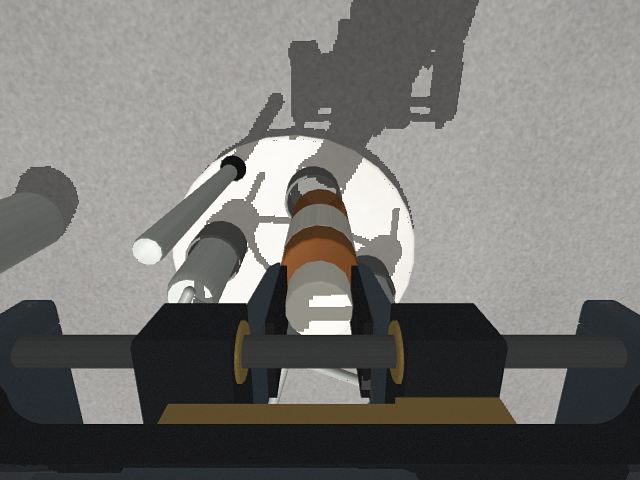

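View pics/os.png

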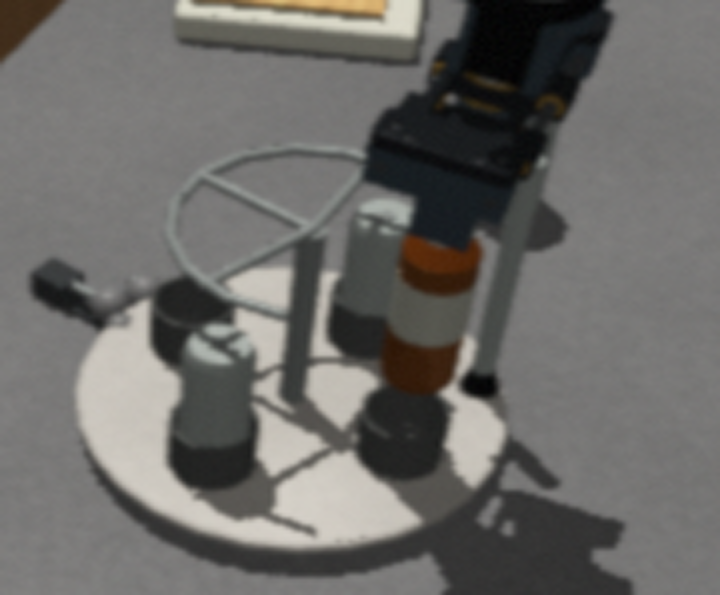

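drive_tool([
  {"claw": 1,"dx": 0,"dy": 0,"dz": 0,"yaw": 0.8},
  {"claw": 1,"dx": 0,"dy": 0,"dz": 0,"yaw": 0.7},
  {"claw": 1,"dx": 0,"dy": 0,"dz": 0,"yaw": 0},
])

```text
time_s: 19.45
ee_pos: [479.2, -58.0, 253.5]
ee_rot: [177.6, 3.6, 168.4]
force: [-0.4, 0.4, -3.2]
gripper_width: 32.0
```

```bash
python3 to.py 531.6 -70.6 254
```

```text
[479.2 -58.  253.5] [177.6   3.6 168.4] 19.45 w 32.0 F [-0.4  0.4 -3.2] toolz [ 0.07   0.028 -0.997] q [-10.   6. 100.   2.  70. -89.]
units [-2.69 -0.1   0.14]
```

drive_tool([
  {"claw": 1,"dx": -0.8,"dy": -0.04,"dz": 0.05,"yaw": 0},
  {"claw": 1,"dx": -0.8,"dy": -0.04,"dz": 0.05,"yaw": 0},
  {"claw": 1,"dx": -0.7,"dy": -0.02,"dz": 0.05,"yaw": 0},
  {"claw": 1,"dx": -0.4,"dy": 0,"dz": 0.02,"yaw": 0},
  {"claw": 1,"dx": -0.4,"dy": 0,"dz": 0.02,"yaw": 0},
], grip_force=30)

```text
time_s: 20.08
ee_pos: [543.3, -72.9, 253.2]
ee_rot: [177.6, 3.4, 168.8]
force: [-4.4, 1.0, 0.7]
gripper_width: 32.2
```

```bash
python3 to.py 592.8 -85.8 254; python3 pol.py
```

```text
[543.3 -72.9 253.2] [177.6   3.4 168.8] 20.075 w 32.2 F [-4.4  1.   0.7] toolz [ 0.067  0.029 -0.997] q [-10.  13.  92.   2.  72. -90.]
units [-2.55 -0.16  0.11]
[543.3 -72.9 253.2] [177.6   3.4 168.8] t 20.075 F [-4.4  1.   0.7] w 32.2 r 21.2 a 164.3
```

Contact made (−4.4 N), tipping starts; continue inward.

drive_tool([
  {"claw": 1,"dx": -0.4,"dy": 0,"dz": 0.02,"yaw": 0},
  {"claw": 1,"dx": -0.4,"dy": 0,"dz": 0.02,"yaw": 0},
  {"claw": 1,"dx": -0.4,"dy": -0.02,"dz": 0.02,"yaw": 0},
])

```text
time_s: 20.45
ee_pos: [565.9, -77.3, 253.2]
ee_rot: [177.6, 3.1, 168.8]
force: [-4.5, 2.5, -1.6]
gripper_width: 32.1
```

```bash
python3 to.py 592.8 -85.8 254; python3 - <<'E'
from h import *
f=grab_frame("wrist"); cv2.imwrite("pics/p.png",f["color"])
g=grab_frame("side"); im=g["color"]; cv2.imwrite("pics/ps.png",cv2.resize(im[120:290,290:470],None,fx=4,fy=3.5,interpolation=cv2.INTER_CUBIC))
E
```

```text
[565.9 -77.3 253.2] [177.6   3.1 168.8] 20.45 w 32.1 F [-4.5  2.5 -1.6] toolz [ 0.062  0.031 -0.998] q [-10.  15.  89.   2.  73. -90.]
units [-1.4  -0.16  0.03]
```

View pics/p.png

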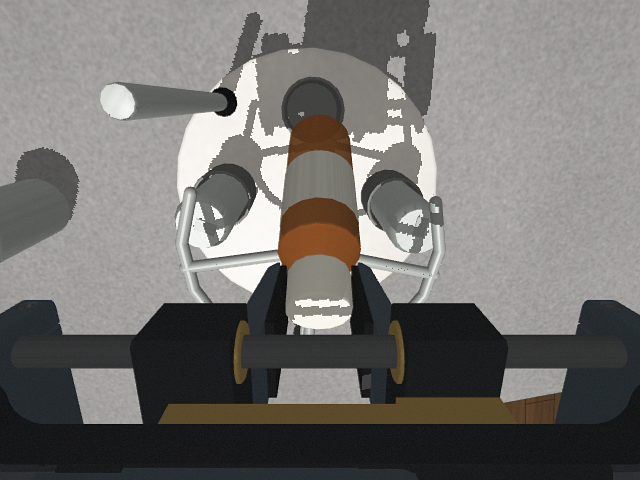

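View pics/ps.png

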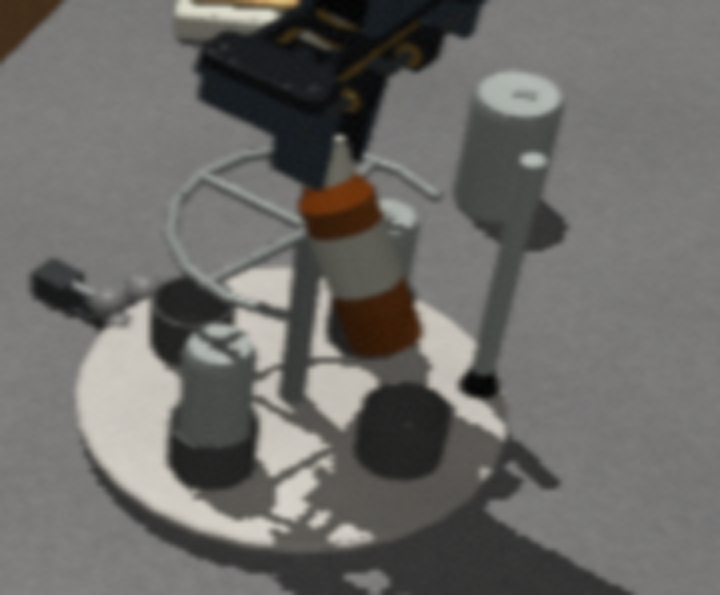

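drive_tool([
  {"claw": 1,"dx": -0.4,"dy": -0.02,"dz": 0.02,"yaw": 0},
  {"claw": 1,"dx": -0.4,"dy": -0.02,"dz": 0.02,"yaw": 0},
  {"claw": 1,"dx": -0.4,"dy": -0.02,"dz": 0.02,"yaw": 0},
  {"claw": 1,"dx": -0.2,"dy": 0,"dz": 0,"yaw": 0},
  {"claw": 1,"dx": 0,"dy": 0,"dz": 0,"yaw": 0},
])

```text
time_s: 21.18
ee_pos: [590.4, -82.6, 250.5]
ee_rot: [177.5, 2.5, 168.8]
force: [-3.3, 1.1, 0.3]
gripper_width: 32.3
```

```bash
python3 to.py 592.8 -85.8 254; python3 - <<'E'
from h import *
f=grab_frame("wrist"); cv2.imwrite("pics/q.png",f["color"])
g=grab_frame("side"); im=g["color"]; cv2.imwrite("pics/qs.png",cv2.resize(im[120:290,290:470],None,fx=4,fy=3.5,interpolation=cv2.INTER_CUBIC))
E
```

```text
[590.4 -82.6 250.5] [177.5   2.5 168.8] 21.175 w 32.3 F [-3.3  1.1  0.3] toolz [ 0.051  0.034 -0.998] q [-10.  18.  85.   3.  74. -90.]
units [-0.15 -0.12 -0.17]
```

View pics/qs.png

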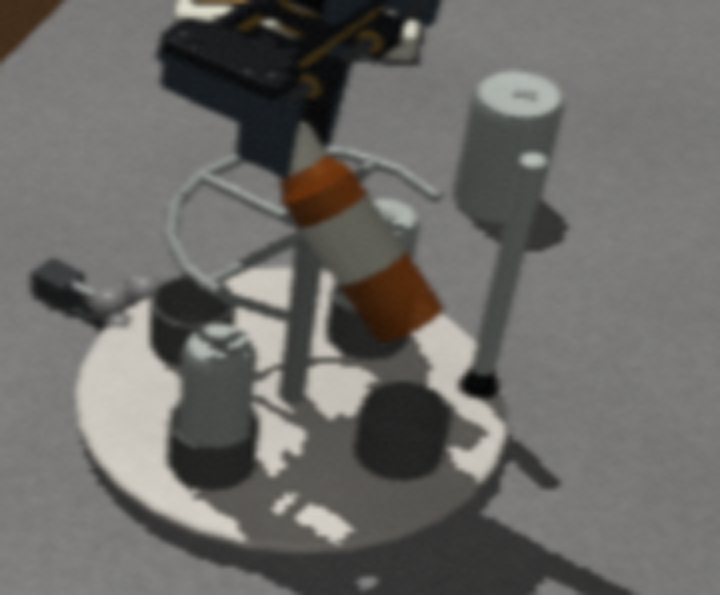

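View pics/q.png

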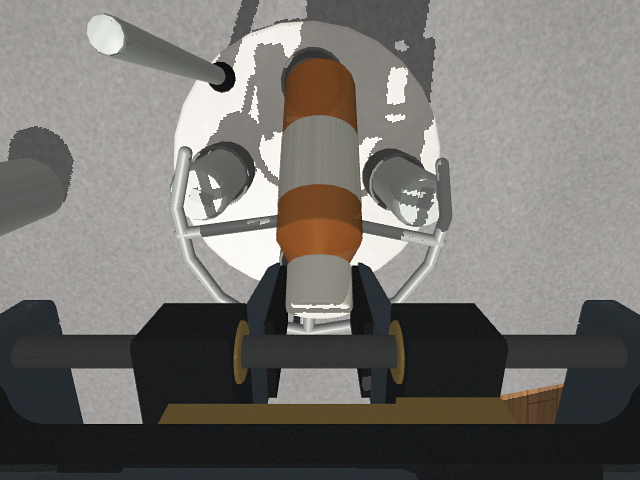

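```bash
cat > tilt.py <<'E'
from h import *
import sys
f=grab_frame("side"); im=f["color"]; s=telemetry.state()
hsv=cv2.cvtColor(im,cv2.COLOR_BGR2HSV)
m=cv2.inRange(hsv,(4,150,50),(18,255,255)); m[:110]=0; m[300:]=0; m[:,:300]=0; m[:,460:]=0
n,l,st,c=cv2.connectedComponentsWithStats(m)
idx=sorted(range(1,n),key=lambda i:-st[i][4])[:2]; idx.sort(key=lambda i:c[i][1])
print([(st[i][4],np.round(c[i],1)) for i in idx])
psi=np.radians(s['ee_rot'][2]); nrm=np.array([-np.sin(psi),np.cos(psi),0])
P=[]
for i in idx:
    o,d=ray(f,*c[i]); P.append(o+d*((s['ee_pos']-o)@nrm)/(d@nrm))
a=P[0]-P[1]; print(np.round(P,1),'len',np.linalg.norm(a),'tilt',np.degrees(np.arccos(a[2]/np.linalg.norm(a))))
a/=np.linalg.norm(a); 
print(np.round(s['ee_pos'],1),s['time_s'],s['force'].round(1),s['gripper_width'])
E
python3 tilt.py
```

```text
[(np.int32(245), array([369.9, 174.2])), (np.int32(291), array([388.6, 205. ]))]
[[559.1 -76.5 232.1]
 [500.3 -64.8 168.5]] len 87.35200426090992 tilt 43.27333590848875
[590.3 -82.7 250.7] 21.325 [-4.   1.3 -0.5] 32.19288763739774
```

drive_tool([
  {"claw": 1,"dx": -0.35,"dy": -0.03,"dz": 0,"yaw": 0},
  {"claw": 1,"dx": -0.35,"dy": -0.03,"dz": 0,"yaw": 0},
  {"claw": 1,"dx": 0,"dy": 0,"dz": 0,"yaw": 0},
])

```text
time_s: 21.7
ee_pos: [602.9, -86.3, 251.6]
ee_rot: [177.5, 2.5, 168.8]
force: [-2.6, 0.1, 2.2]
gripper_width: 32.3
```

```bash
python3 tilt.py
```

```text
[(np.int32(237), array([366.5, 170.6])), (np.int32(315), array([387.9, 200.1]))]
[[569.1 -79.6 236.6]
 [504.5 -66.8 180.9]] len 86.2467662706791 tilt 49.80060762666683
[602.8 -86.3 251.8] 21.75 [-2.2  0.5  0.6] 32.33288422796638
```

drive_tool([
  {"claw": 1,"dx": 0,"dy": 0,"dz": 0,"yaw": 0},
  {"claw": 1,"dx": 0,"dy": 0,"dz": 0,"yaw": 0},
  {"claw": 1,"dx": 0,"dy": 0,"dz": -0.2,"yaw": 0},
  {"claw": 1,"dx": 0,"dy": 0,"dz": -0.4,"yaw": 0},
  {"claw": 1,"dx": 0,"dy": 0,"dz": -0.6,"yaw": 0},
], grip_force=60)

```text
time_s: 22.38
ee_pos: [603.2, -87.9, 276.6]
ee_rot: [177.6, 2.8, 168.8]
force: [0.6, -0.4, -3.4]
gripper_width: 32.0
```

```bash
python3 tilt.py
```

```text
[(np.int32(240), array([367.4, 161.9])), (np.int32(324), array([387.8, 192.9]))]
[[569.9 -81.4 260.8]
 [507.9 -69.1 200.7]] len 87.22973114275489 tilt 46.4446781841707
[604.  -88.1 278.9] 22.425 [ 0.7  0.1 -1.4] 31.645397560022914
```

drive_tool([
  {"claw": 1,"dx": 0,"dy": 0,"dz": -0.6,"yaw": 0},
  {"claw": 1,"dx": 0,"dy": 0,"dz": -0.7,"yaw": 0},
  {"claw": 1,"dx": 0,"dy": 0,"dz": -0.7,"yaw": 0},
  {"claw": 1,"dx": 0,"dy": 0,"dz": -0.7,"yaw": 0},
  {"claw": 1,"dx": 0,"dy": 0,"dz": -0.3,"yaw": 0},
])

```text
time_s: 23.05
ee_pos: [601.0, -90.4, 344.4]
ee_rot: [177.6, 3.2, 168.8]
force: [-0.2, 0.1, -2.9]
gripper_width: 31.2
```

```bash
python3 tilt.py; python3 - <<'E'
from h import *
f=grab_frame("wrist"); cv2.imwrite("pics/r.png",f["color"])
g=grab_frame("side"); im=g["color"]; cv2.imwrite("pics/rs.png",cv2.resize(im[100:290,280:470],None,fx=4,fy=3,interpolation=cv2.INTER_CUBIC))
E
```

```text
[(np.int32(270), array([371.1, 137.5])), (np.int32(360), array([392.3, 169.9]))]
[[568.  -83.9 328.4]
 [506.5 -71.7 269.1]] len 86.35843567685288 tilt 46.60640497007066
[601.1 -90.4 344.9] 23.1 [ 0.8  0.5 -1.8] 31.585844520720357
```

View pics/rs.png

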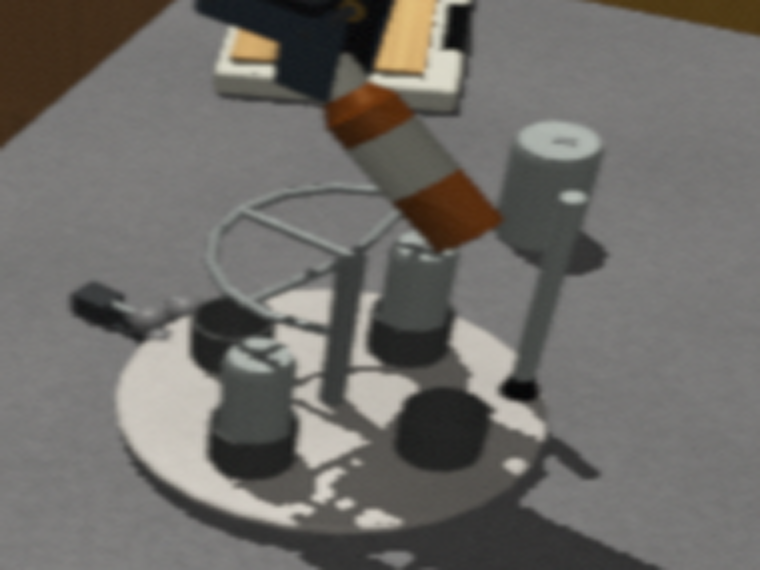

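View pics/r.png

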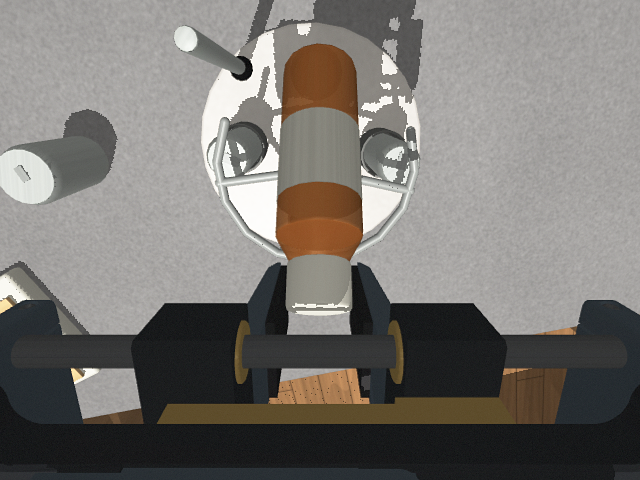

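drive_tool([
  {"claw": 1,"dx": 0,"dy": 0,"dz": 0,"yaw": 0},
  {"claw": 1,"dx": 0,"dy": 0,"dz": 0,"yaw": 0},
  {"claw": 1,"dx": 0,"dy": 0,"dz": 0,"yaw": 0},
  {"claw": 1,"dx": 0,"dy": 0,"dz": 0,"yaw": 0},
  {"claw": 1,"dx": 0,"dy": 0,"dz": 0,"yaw": 0},
])

```text
time_s: 23.82
ee_pos: [600.1, -90.1, 340.8]
ee_rot: [177.6, 2.9, 168.8]
force: [0.8, -0.6, -2.8]
gripper_width: 31.8
```

```bash
python3 tilt.py; python3 - <<'E'
from h import *
f=grab_frame("top"); cv2.imwrite("pics/s.png",cv2.resize(f["color"][170:360,280:460],None,fx=4,fy=3.1,interpolation=cv2.INTER_CUBIC)); print(telemetry.state()['qvel'].round(2))
E
```

```text
[(np.int32(270), array([371.4, 138.9])), (np.int32(362), array([392.7, 171.3]))]
[[567.  -83.6 325.2]
 [504.9 -71.3 266. ]] len 86.72536621831901 tilt 46.894466047510335
[600.1 -90.1 340.9] 23.875 [-0.3  0.2 -1.8] 31.74160921230435
[ 0.03 -0.1  -0.09 -0.06  0.01 -0.  ]
```

View pics/s.png

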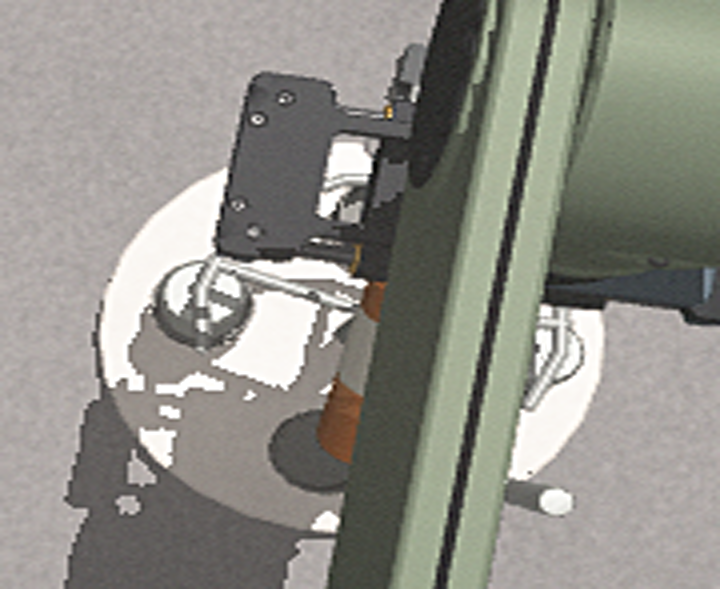

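```bash
python3 -c "
from workcell import job; print(job.job_done())"
```

```text
the job is handed in; nothing more can be done
None
```

I turned the tray by its handle over the bump into the detent, which put the bottle in the gap of the guard. I gripped the bottle by its cap and lifted it out of its cup. The moves cannot tilt the tool, so I tipped the bottle by pressing its body against the top of the spindle, then raised it clear with a 60 N grip. I handed the job in at about 24 s.

**Bottle:** The last checks put the tilt at about 47° with the cap higher, steady between two pictures 0.8 s apart. It measured about 50° before the lift and settled a few degrees as the bottle came off the spindle. The underside is about 250 mm up. The arm was at rest and the gripper opening held near 32 mm.

**Tray and cans:** After I let go of the handle, the ball sat between the bump and the knob, and the bottle's cap was within about 3 mm of where I placed the gap. In the last top picture the can in cup_a was unmoved. The arm hid the detent and most of can_b, so I could not check those there. In the last side and wrist pictures both cans stood in their cups.

**Counter:** The big can was standing at the end. I did not re-measure it or the big bottle, and neither was touched.

The tilt comes from the side view alone, good to perhaps 3°. No check failed.

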